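Discharge, reset and restart a board test

TASK

The controller board in the test cradle has hung, so restart its test with light presses of the fingertips: first touch the round steel plate of the earthing point to discharge yourself, then press the round reset key on the board, then the round start button on the cradle's sloping front. Push each one well in but gently and let it spring back before the next. Do not press the square key or the mushroom stop button, do not lift or shift the board, and leave everything else where it is.

Things in the scene. Friction and masses are not known exactly. Their poses are not given: they have to be found in the camera images.
- cradle: grey test cradle fixed to the bench, 280 mm deep (x), 300 mm wide (y); origin on the bench under its middle, x from the front panel to the back, z up. Its rear 190 mm has a flat top 75 mm high with a black nest for the board; the front 90 mm slopes at 15.5 deg, 50 mm high at the front edge, with the start button at its +y end, the mushroom stop at its -y end, lamps between
- board: green board, 120 (x) by 160 (y) by 2.4 mm, about 0.4 kg, loose on two rails of the nest between four white corner locators, underside 89 mm above the bench; origin at the centre of its underside, axes as the cradle's. Heat sink 40 mm tall along its far (+x) edge, parts to 29 mm tall where x > -3 mm; along its near edge from +y: round reset key, square mode key, terminal block 11 mm high
- earth_point: earthing point, an aluminium base plate 80 mm (x) by 110 mm (y), 4 mm thick, screwed to the bench to the left or to the right of the cradle, origin under its middle; carries a black round collar with the steel touch plate at y +15 mm and two small snap studs at y -36 mm
- touch_plate_top (a point): centre of the top face of the round steel touch plate, 45 mm across, facing up 36 mm above the bench, on a black round collar (62 mm across at the foot, its top 26 mm above the bench)
- touch_plate (a joint): how far the touch plate is pushed down, m: 0 up, 0.006 fully in; sprung straight up, 0.6 N to start it and 8 N fully in
- reset_key_top (a point): centre of the top of the reset key, a round black cap 16 mm across, facing up; its top is 21 mm above the board's upper face (about 112 mm above the bench), it stands at x -38 mm, y +52 mm in the board's frame; nothing within 30 mm of it reaches above half its height
- reset_key (a joint): how far the reset key is pushed down, m: 0 up, 0.004 fully in; sprung, 0.8 N to start it and 7 N fully in
- mode_key_top (a point): centre of the top of the mode key, not to be pressed: a square black cap, 15 mm wide, as high as the reset key, at x -38 mm, y -10 mm in the board's frame
- mode_key (a joint): how far the mode key is pushed down, m: 0 up, 0.004 fully in; same spring as the reset key
- start_button_top (a point): centre of the top of the start button, a round black plunger 24 mm across, standing 11 mm out of the sloping panel inside a steel collar 33 mm across and 3 mm high; it faces up, leaning 15.5 degrees towards the cradle's front, and lies at x -98 mm, y +95 mm, 73 mm high in the cradle's frame
- start_button (a joint): how far the start button is pushed in along its own axis, m: 0 out, 0.006 fully in; sprung, 1 N to start it and 9 N fully in; pushing it straight down also works
- stop_button_top (a point): centre of the top of the stop button, not to be pressed: a mushroom head 40 mm across, 27 mm out of the panel, at y -95 mm in the cradle's frame
- stop_button (a joint): how far the stop button is pushed in, m: 0 out, 0.006 fully in; same spring as the start button
- parts_bin: loose open blue plastic bin with small parts, 100 by 95 mm, 50 mm high, origin under its middle; stands on the side of the cradle away from the earthing point; leave alone
- solder_reel: loose solder reel standing on end, 56 mm across, 42 mm high, origin under its middle; leave alone
- carton: loose carton, 70 by 85 mm, 100 mm high, origin under its middle; leave alone
- screwdriver: loose screwdriver, 160 mm long, lying front to back on the -y margin of the cradle's flat top, beside the nest; leave alone

How it is judged:
By the outcome, as a careful person would: the job done as asked, in the order asked, and still so for the second after the job is handed in, with the robot touching nothing.
It also fails if it takes over 56 s, if anything falls off the work surface, if the arm or the gripper's body presses on something with over 40 N, if the wrist force passes 120 N, or if a joint passes its speed limit or range.

ROBOT

A 6-joint arm with a two-finger parallel gripper is mounted at the origin on the work surface. World frame = base frame: x ahead of the robot, y to its left, z up, the work surface at z = 0. Lengths are in m, angles in rad, forces in N, time in s.
With the tool pointing down it reaches from about 0.25 to 0.725 m from the base axis. Payload 9.7 kg.
Tool frame: the origin (TCP) lies at the very end of the fingers, on their centre line; the grasp point (between the pads) lies 19 mm behind it; y points along the fingers, z is the direction in which the jaws open and shut, and the axes are right-handed (so a half turn about y gives the same grasp; the last joint's range is limited). The gripper opens to 85 mm and grips with 20 to 120 N. Pads are 22 mm wide; open, the fingers measure 114 mm over their backs; the gripper's body (76 mm by 85 mm) begins 54 mm behind the grasp point. The pads swing forward as they close: fully open they stand 13 mm farther back than shut.
Start: joints at [1.11, 0.087, 0.176, 1.66, 0, 1.571], TCP at [0.245, 0.493, 0.231] pointing down, gripper open.
Joint ranges: [-3.13, 3.13], [-0.85, 1.81], [-1.15, 1.24], [-2.2, 2.28], [-1.44, 1.52], [-3.14, 3.14]. Speed limits (rad/s): [2.22, 2.22, 2.57, 3.14, 3.14, 3.14].

INTERFACE

Orientations are given as a 3x3 rotation matrix whose columns are the frame's x, y, z axes.
In Python, from station import robot gives the robot as it stands.
- The arm moves only by the tool send_rows, never from a script. Its argument "deltas" is a list that holds one entry, the list of rows, each a list of 4 numbers: the shift along the world's x, y, z in units of 25 mm (1.0 is 25 mm), then the turn about the world's z in units of 6 degrees (1.0 is 6 degrees). A call has exactly 10 rows; each row is the pose to reach, as a shift and turn from the pose commanded when the call began; what a row does not reach only later rows make up. A row lasts 1/12 s, in which the tool goes at most 41.7 mm and 7.16 degrees, less where a joint would pass 70% of its speed; a pose out of reach is approached as far as the arm can. A call with a gripper value outside its range is refused whole. "fingers" is the closure, from 0 (fully open) to 1 (shut), set as the call begins (left out, the last holds). The fingers move at their own pace and stop on an object; "grip_force" is the grip in N (left out, the last holds). Time passes only in rows, so rows that repeat a pose let the fingers close, or fill a call up. It gives the time, the measured TCP pose, the force and the opening at its end, in the units of the state.
- robot.read_state(): the state, without advancing time (a new reading comes with each control period).
- robot.camera(name): name is "scene" or "top"; returns the picture (400x640x3 uint8, red, green, blue); there is no depth.
- robot.calibration(name): a dict with "fx", "fy", "cx", "cy" (pixels), "R" (3x3) and "t" (3): a world point X has camera coordinates R X + t. Camera axes: x right, y down, z forward; pixel columns grow to the right and rows downward; lengths in m; the calibration is good to about 2 mm. A picture is of the moment at which its call begins. calibration takes no time and is no camera call.
- robot.job_done(): hands the job in, once; it reports no verdict.
The state is a dict: "time": time; "q": joint angles; "joint_velocities": joint speeds; "tau": joint torques, N m; "position": TCP position; "tcp_rot": TCP orientation; "wrist_force": force on the tool from outside, world axes, zero at the start; "moment": the same for the moment, N m; "finger_gap": opening from 0.0 (shut) to 1.0 (fully open).
Only numpy, scipy, OpenCV 4.12 (cv2) and the standard library are available. Lean on these libraries where they do the work, as an engineer would, in place of code of your own. Each camera call takes 0.05 s, during which the arm holds its last target. There are 200 camera calls.

## Working session

There is one attempt and no reset: what is moved stays moved. The work goes in short steps, Python scripts to look and compute and a tool call to move; the robot and the scene stay as the last step left them, time stands still between calls to the robot, and variables do not carry over. Pictures are saved under pics/ and viewed, about 8 in all and at most 12, crops included, and the job is handed in when it is done.

Besides the shell and the picture viewer there is one more tool, called after "Emit:" as name(argument=value, ...) on one line, values as JSON. send_rows: Moves the arm, as the interface text tells. Its arguments: {"type":"object","properties":{"deltas":{"type":"array","items":{"type":"array","items":{"type":"array","items":{"type":"number"}}}},"fingers":{"type":"number"},"grip_force":{"type":"number"}},"required":["deltas"]}

```bash
mkdir -p pics
python3 - <<'E'
from station import robot
import cv2,numpy as np
for n in("scene","top"):
    im=robot.camera(n); cv2.imwrite(f"pics/{n}0.png",cv2.cvtColor(im,cv2.COLOR_RGB2BGR))
    c=robot.calibration(n); print(n,c)
s=robot.read_state();print(s)
E
```

```text
scene {'fx': 376.9939479299647, 'fy': 376.9939479299647, 'cx': 316.7707099541286, 'cy': 201.47603260524787, 'R': array([[-0.53239267,  0.84649486,  0.00212055],
       [ 0.73364444,  0.46266357, -0.49770298],
       [-0.42228412, -0.26341769, -0.86734494]]), 't': array([ 0.31726333, -0.37465896,  1.28812084])}
top {'fx': 400.79934320788215, 'fy': 400.79934320788215, 'cx': 322.7824705882374, 'cy': 201.87621307452073, 'R': array([[-0.01726498, -0.99930054, -0.03317153],
       [-0.99162969,  0.02135932, -0.1273355 ],
       [ 0.12795495,  0.03069543, -0.99130486]]), 't': array([0.02471146, 0.5900644 , 0.98863388])}
{'time': 0.1, 'q': array([ 1.10998196e+00,  8.74343244e-02,  1.75212408e-01,  1.65980164e+00,
       -2.97255975e-06,  1.57077369e+00]), 'joint_velocities': array([-0.00070592, -0.00030674,  0.00172305,  0.00150957,  0.00049282,
        0.00027679]), 'tau': array([ 6.44564861e-04, -5.21561265e+01,  4.65654051e+01,  1.60651153e-02,
        1.28725600e-05, -2.29636129e-05]), 'position': array([0.24448251, 0.49244625, 0.23063739]), 'tcp_rot': array([[ 8.95700732e-01, -5.43057157e-04,  4.44657062e-01],
       [-4.44657394e-01, -1.10053599e-03,  8.95700056e-01],
       [ 2.94477492e-06, -9.99999247e-01, -1.22722528e-03]]), 'wrist_force': array([-0.24241345, -0.38037462,  0.69910362]), 'moment': array([-0.04567068,  0.00872706,  0.03056624]), 'finger_gap': 1.0027746237985078}
```

View pics/scene0.png

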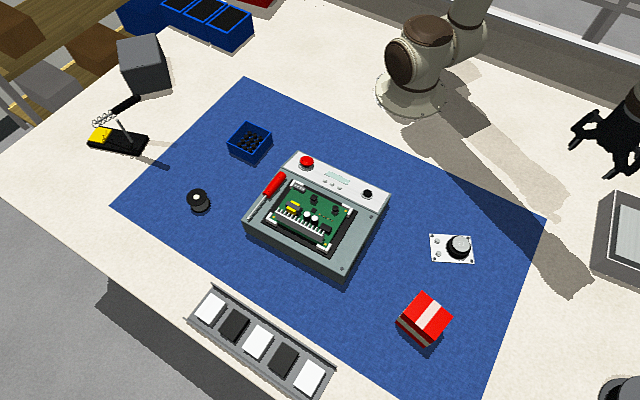

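View pics/top0.png

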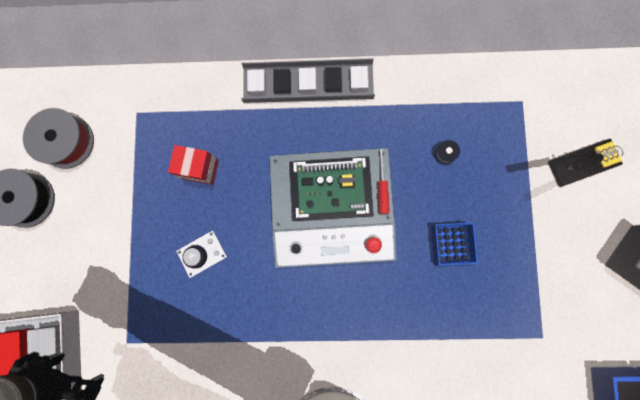

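The scene view shows the earth plate at about (460,247), the start button at (367,194), the stop at (306,161) and the board around (315,212). In the top view the touch plate is at (195,257), start at (296,248), stop at (373,244) and the board around (331,187). I'll enlarge both views.

Run:
```python
import cv2,numpy as np
t=cv2.imread("pics/top0.png");s=cv2.imread("pics/scene0.png")
a=cv2.resize(t[145:275,170:400],None,fx=3.4,fy=3.4,interpolation=cv2.INTER_CUBIC)
cv2.imwrite("pics/topc.png",a)
a=cv2.resize(s[145:285,240:480],None,fx=3.3,fy=3.3,interpolation=cv2.INTER_CUBIC)
cv2.imwrite("pics/scenec.png",a)
```

```text
(no output)
```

View pics/topc.png

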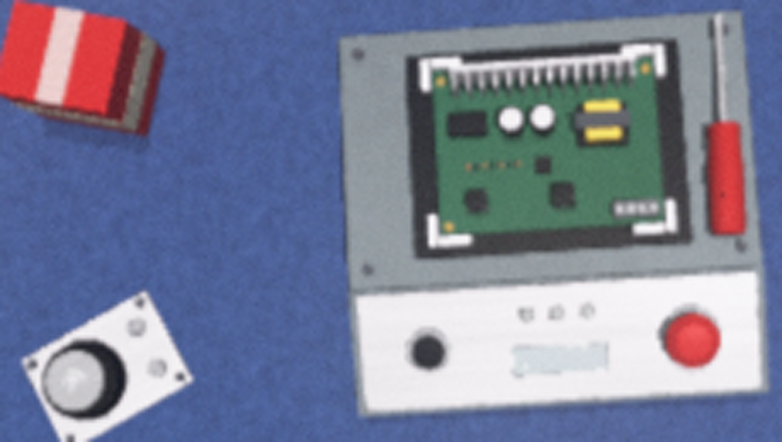

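View pics/scenec.png

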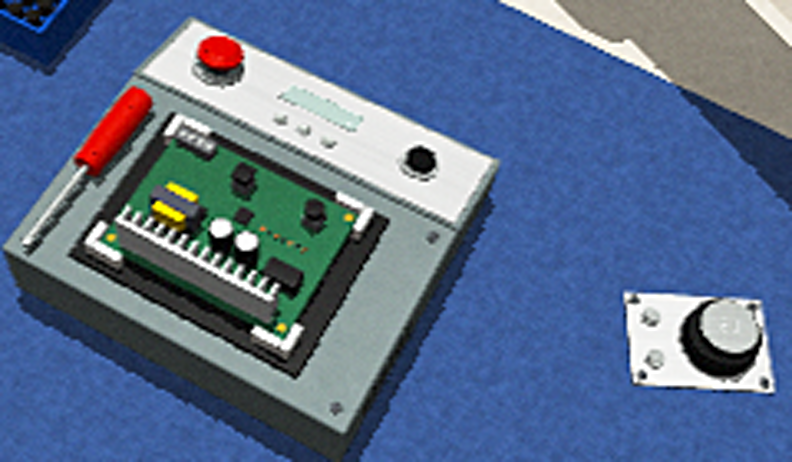

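Both crops show all three targets. In the top crop the plate is at about (76,378), reset at (476,198), mode at (563,193), start at (428,350) and stop at (692,340). In the scene crop they are at about (731,325), (316,210), (244,175), (421,160) and (220,52).

```bash
cat > h.py <<'E'
from station import robot
import cv2,numpy as np
def cast(n,uv,z):
    c=robot.calibration(n);R,t=np.array(c["R"]),np.array(c["t"])
    d=R.T@np.array([(uv[0]-c["cx"])/c["fx"],(uv[1]-c["cy"])/c["fy"],1]);o=-R.T@t
    return o+d*(z-o[2])/d[2]
def proj(n,X):
    c=robot.calibration(n);p=np.array(c["R"])@X+np.array(c["t"]);return np.array([c["fx"]*p[0]/p[2]+c["cx"],c["fy"]*p[1]/p[2]+c["cy"]])
def tri(a,b):
    r=[]
    for n,uv in(("scene",a),("top",b)):
        p,q=cast(n,uv,0),cast(n,uv,.3);d=(q-p)/np.linalg.norm(q-p);r.append((p,np.eye(3)-np.outer(d,d)))
    return np.linalg.solve(sum(A for _,A in r),sum(A@p for p,A in r))
E
python3 - <<'E'
from h import *
I={"top":cv2.imread("pics/top0.png"),"scene":cv2.imread("pics/scene0.png")}
F={"top":(3.4,170,145),"scene":(3.3,240,145)}
def blob(n,c,kind,w):
    s,ox,oy=F[n];u,v=c[0]/s+ox,c[1]/s+oy;u0,v0=int(u-w),int(v-w)
    p=cv2.resize(I[n][v0:v0+2*w+1,u0:u0+2*w+1],None,fx=8,fy=8,interpolation=cv2.INTER_CUBIC)
    h=cv2.cvtColor(p,cv2.COLOR_BGR2HSV);b,g,r=[p[...,i].astype(int) for i in range(3)]
    if kind=="dark":m=(p.max(2)<75)
    elif kind=="red":m=(r>130)&(g<90)&(b<90)
    else:m=(p.min(2)>110)&(p.max(2)<225)
    k,l,st,ce=cv2.connectedComponentsWithStats(m.astype(np.uint8))
    i=1+np.argmax(st[1:,4]);q=(ce[i]+.5)/8-.5+[u0,v0]
    return q,st[i][2:4]/8
P={"reset":((476,198),(316,210),.1124,"dark",7),"mode":((563,193),(244,175),.1124,"dark",7),
"start":((428,350),(421,160),.073,"dark",8),"stop":((692,340),(220,52),.084,"red",11),"plate":((76,378),(731,325),.036,"lt",12)}
for k,(a,b,z,kind,w) in P.items():
    s,ox,oy=F["top"];ea=np.array(a)/s+[ox,oy];s,ox,oy=F["scene"];eb=np.array(b)/s+[ox,oy]
    ba,wa=blob("top",a,kind,w);bb,wb=blob("scene",b,kind,w)
    print(k,"top",ba.round(1),wa,ea.round(1),"scene",bb.round(1),wb,eb.round(1))
    print("   blob",cast("top",ba,z)[:2].round(4),cast("scene",bb,z)[:2].round(4),tri(bb,ba).round(4)," eye",cast("top",ea,z)[:2].round(4),cast("scene",eb,z)[:2].round(4),tri(eb,ea).round(4))
E
```

```text
reset top [309.4 203.5] [6.25 6.5 ] [310.  203.2] scene [334.8 210.3] [ 7.75 10.75] [335.8 208.6]
   blob [0.5777 0.0429] [0.587  0.0467] [0.5797 0.0435 0.0979]  eye [0.5782 0.0414] [0.5818 0.0464] [0.5786 0.0432 0.1046]
mode top [334.8 201.7] [6.75 7.  ] [335.6 201.8] scene [313.5 199.6] [ 8.25 11.75] [313.9 198. ]
   blob [ 0.5805 -0.0175] [ 0.5894 -0.0142] [ 0.5825 -0.018   0.0989]  eye [ 0.5805 -0.0194] [ 0.585  -0.0156] [ 0.5812 -0.0188  0.1042]
start top [295.5 248.2] [7.25  7.875] [295.9 247.9] scene [367.1 193.1] [9.   8.25] [367.6 193.5]
   blob [0.4732 0.0809] [0.4774 0.0833] [0.4732 0.0818 0.0658]  eye [0.4739 0.0799] [0.4778 0.0848] [0.4734 0.082  0.0645]
stop top [372.9 244.7] [15.375 15.   ] [373.5 245. ] scene [306.3 160.4] [14.    9.25] [306.7 160.8]
   blob [ 0.4783 -0.1068] [ 0.4805 -0.107 ] [ 0.4786 -0.1076  0.0812]  eye [ 0.4774 -0.1083] [ 0.481  -0.1054] [ 0.4773 -0.1085  0.0775]
plate top [190.8 256.7] [25. 25.] [192.4 256.2] scene [462.2 243.1] [21.875 21.   ] [461.5 243.5]
   blob [0.457  0.3525] [0.4574 0.3549] [0.4566 0.3542 0.0339]  eye [0.4583 0.3485] [0.4593 0.3538] [0.4575 0.3524 0.031 ]
```

Measurements agree with the given sizes: start to stop is 188 mm (190 expected) and reset to mode is 61 mm (62 expected). The estimates are:

| Target | x (m) | y (m) |
|---|---|---|
| Plate | 0.458 | 0.352 |
| Reset | 0.578 | 0.043 |
| Start | 0.473 | 0.081 |

I'll move above the plate with the fingers shut and the jaw axis along y.

Emit:
send_rows(deltas=[[[0.9,-0.6,0,0.5],[1.9,-1.2,0,1.0],[2.9,-1.9,-0.4,1.6],[4.0,-2.6,-0.9,2.2],[5.1,-3.3,-1.5,2.8],[6.2,-4.0,-2.2,3.4],[7.2,-4.7,-3.0,3.9],[8.0,-5.2,-3.6,4.2],[8.5,-5.6,-4.0,4.4],[8.5,-5.6,-4.0,4.4]]], fingers=1, grip_force=20)

```text
time: 0.93
position: [0.4581, 0.35, 0.128]
tcp_rot: [[1.0, -0.003, 0.002], [-0.002, -0.003, 1.0], [-0.003, -1.0, -0.003]]
wrist_force: [-0.3, -0.4, -0.2]
finger_gap: -0.0
```

Emit:
send_rows(deltas=[[[0,0,-0.5,0],[0,0,-1.0,0],[0,0,-1.5,0],[0,0,-2.0,0],[0,0,-2.5,0],[0,0,-2.9,0],[0,0,-3.2,0],[0,0,-3.3,0],[0,0,-3.3,0],[0,0,-3.3,0]]])

```text
time: 1.77
position: [0.4572, 0.3528, 0.0492]
tcp_rot: [[1.0, 0.0, 0.0], [-0.0, 0.0, 1.0], [0.0, -1.0, 0.0]]
wrist_force: [0.1, 0.7, 0.8]
finger_gap: 0.002
```

Run:
```python
from h import *
s=robot.read_state();p=s["position"];print(p,s["q"],s["wrist_force"])
a=robot.camera("scene")[:,:,::-1];b=robot.camera("top")[:,:,::-1]
print([proj(n,p) for n in("scene","top")])
def c(i,u,v):return cv2.resize(i[v-40:v+40,u-40:u+40],None,fx=5,fy=5,interpolation=cv2.INTER_CUBIC)
cv2.imwrite("pics/p1.png",np.hstack([c(a,462,235),c(b,192,250)]))
```

```text
[0.45723207 0.35276882 0.04915379] [ 6.57151623e-01  1.58358094e-01 -9.75370671e-02  1.31441567e+00
 -2.49732506e-05  6.57230421e-01] [0.1209527  0.72216142 0.80061712]
[array([463.15408294, 240.58523995]), array([188.81671048, 256.65442145])]
```

View pics/p1.png

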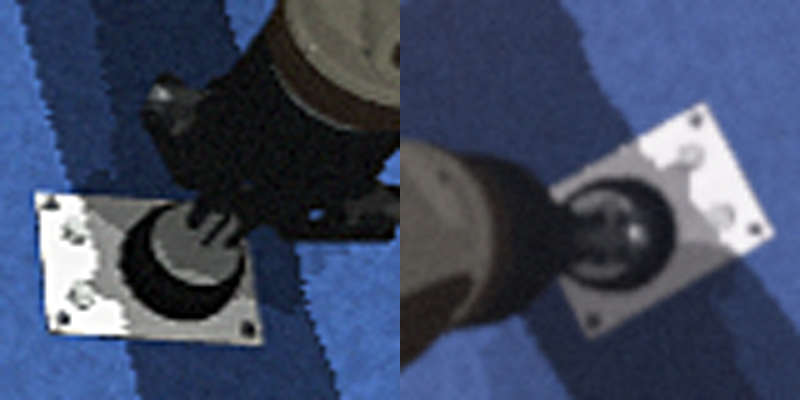

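The fingertips are over the plate, about 3 mm from its centre in both views. I'll press in steps and judge the depth from the spring force.

Emit:
send_rows(deltas=[[[0,0,-0.15,0],[0,0,-0.3,0],[0,0,-0.4,0],[0,0,-0.5,0],[0,0,-0.55,0],[0,0,-0.6,0],[0,0,-0.65,0],[0,0,-0.65,0],[0,0,-0.65,0],[0,0,-0.65,0]]])

```text
time: 2.7
position: [0.457, 0.3526, 0.0328]
tcp_rot: [[1.0, 0.0, -0.0], [0.0, -0.0, 1.0], [0.0, -1.0, -0.0]]
wrist_force: [-1.7, -2.3, 4.3]
finger_gap: 0.002
```

Emit:
send_rows(deltas=[[[0,0,-0.04,0],[0,0,-0.08,0],[0,0,-0.1,0],[0,0,-0.1,0],[0,0,-0.1,0],[0,0,-0.1,0],[0,0,-0.1,0],[0,0,-0.1,0],[0,0,-0.1,0],[0,0,-0.1,0]]])

```text
time: 3.53
position: [0.4571, 0.3526, 0.0305]
tcp_rot: [[1.0, 0.0, 0.0], [-0.0, 0.0, 1.0], [0.0, -1.0, 0.0]]
wrist_force: [-3.5, -2.3, 7.7]
finger_gap: 0.002
```

Run:
```python
from h import *
for i in range(4):
    robot.camera("top");s=robot.read_state();print(s["position"].round(4),s["wrist_force"].round(1))
```

```text
[0.4571 0.3526 0.0305] [-2.8 -2.   7.1]
[0.4571 0.3526 0.0305] [-3.  -3.2  7.8]
[0.457  0.3526 0.0304] [-2.4 -2.3  7.4]
[0.457  0.3526 0.0304] [-3.1 -2.4  7.4]
```

Depth is 5.5 mm at 7.4 N, nearly fully in. I'll lift, then travel to above the reset key.

Emit:
send_rows(deltas=[[[0,0,0.15,0],[0,0,0.4,0],[0,0,0.9,0],[0,0,1.6,0],[0,0,2.4,0],[0,0,3.3,0],[0,0,4.2,0],[0,0,5.1,0],[0,0,5.7,0],[0,0,6.0,0]]])

```text
time: 4.57
position: [0.4577, 0.3531, 0.1832]
tcp_rot: [[1.0, 0.003, -0.0], [0.0, 0.002, 1.0], [0.003, -1.0, 0.002]]
wrist_force: [-1.0, -0.1, 0.5]
finger_gap: -0.005
```

Emit:
send_rows(deltas=[[[0.3,-0.8,0,0],[0.8,-2.2,0,0],[1.4,-3.7,0,0],[2.0,-5.2,0,0],[2.6,-6.7,0,0],[3.2,-8.2,0,0],[3.8,-9.7,0,0],[4.4,-11.2,0,0],[4.7,-12.1,0,0],[4.8,-12.4,0,0]]])

```text
time: 5.4
position: [0.5778, 0.0392, 0.1795]
tcp_rot: [[1.0, -0.001, 0.003], [-0.004, -0.001, 1.0], [-0.001, -1.0, -0.001]]
wrist_force: [-1.0, -0.4, -0.2]
finger_gap: -0.004
```

Emit:
send_rows(deltas=[[[0,0,-0.3,0],[0,0,-0.6,0],[0,0,-0.9,0],[0,0,-1.2,0],[0,0,-1.5,0],[0,0,-1.8,0],[0,0,-2.0,0],[0,0,-2.1,0],[0,0,-2.1,0],[0,0,-2.1,0]]])

```text
time: 6.23
position: [0.5771, 0.0427, 0.1277]
tcp_rot: [[1.0, 0.0, -0.0], [0.0, -0.0, 1.0], [0.0, -1.0, -0.0]]
wrist_force: [0.2, 0.5, 0.4]
finger_gap: -0.004
```

Run:
```python
from h import *
s=robot.read_state();p=s["position"];print(p,s["q"],s["wrist_force"],s["time"])
a=robot.camera("scene")[:,:,::-1];b=robot.camera("top")[:,:,::-1]
print([proj(n,p).round(1) for n in("scene","top")])
def c(i,u,v):return cv2.resize(i[v-40:v+40,u-40:u+40],None,fx=5,fy=5,interpolation=cv2.INTER_CUBIC)
cv2.imwrite("pics/p2.png",np.hstack([c(a,335,205),c(b,310,203)]))
```

```text
[0.57710089 0.04268067 0.12767187] [ 7.38308883e-02  1.40670912e-01  3.46979340e-02  1.46466542e+00
 -1.67493939e-05  7.38301648e-02] [0.17221059 0.51056639 0.36748694] 6.2333
[array([335.7, 203.5]), array([309. , 202.9])]
```

View pics/p2.png

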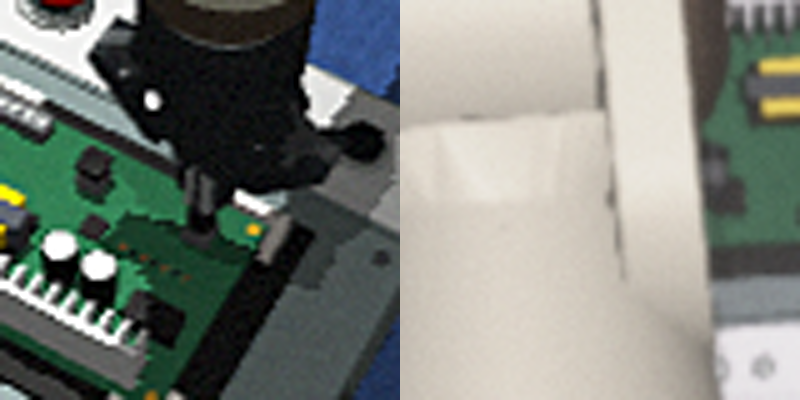

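The scene view shows the fingertips at crop (202,215), directly above the reset key at (200,235). The arm hides this area in the top view. Pressing in steps.

Emit:
send_rows(deltas=[[[0,0,-0.15,0],[0,0,-0.3,0],[0,0,-0.45,0],[0,0,-0.55,0],[0,0,-0.6,0],[0,0,-0.65,0],[0,0,-0.7,0],[0,0,-0.7,0],[0,0,-0.7,0],[0,0,-0.7,0]]])

```text
time: 7.17
position: [0.577, 0.0426, 0.1104]
tcp_rot: [[1.0, 0.0, 0.0], [-0.0, -0.0, 1.0], [0.0, -1.0, -0.0]]
wrist_force: [-3.5, -0.7, 4.5]
finger_gap: 0.002
```

Emit:
send_rows(deltas=[[[0,0,-0.03,0],[0,0,-0.06,0],[0,0,-0.06,0],[0,0,-0.06,0],[0,0,-0.06,0],[0,0,-0.06,0],[0,0,-0.06,0],[0,0,-0.06,0],[0,0,-0.06,0],[0,0,-0.06,0]]])

```text
time: 8.0
position: [0.5771, 0.0426, 0.1089]
tcp_rot: [[1.0, 0.0, -0.0], [0.0, -0.0, 1.0], [0.0, -1.0, -0.0]]
wrist_force: [-3.5, -1.3, 5.9]
finger_gap: -0.001
```

Run:
```python
from h import *
for i in range(4):
    robot.camera("top");s=robot.read_state();print(s["position"].round(4),s["wrist_force"].round(1))
```

```text
[0.5771 0.0426 0.1089] [-3.8  0.1  6.3]
[0.5771 0.0426 0.1089] [-4.1  0.5  6.8]
[0.5771 0.0426 0.1089] [-3.3 -0.9  6.8]
[0.5771 0.0426 0.1089] [-2.6 -0.2  6.8]
```

Reset is at about 3.6 mm and 6.5 N. I'll lift and go to the start button.

Emit:
send_rows(deltas=[[[0,0,0.1,0],[0,0,0.25,0],[0,0,0.5,0],[0,0,0.8,0],[0,0,1.1,0],[0,0,1.4,0],[0,0,1.7,0],[0,0,1.9,0],[0,0,2.0,0],[0,0,2.0,0]]])

```text
time: 9.03
position: [0.5773, 0.0427, 0.1593]
tcp_rot: [[1.0, 0.001, 0.0], [-0.0, 0.0, 1.0], [0.001, -1.0, 0.0]]
wrist_force: [-0.4, -0.6, 0.3]
finger_gap: 0.001
```

Emit:
send_rows(deltas=[[[-0.5,0.2,0,0],[-1.1,0.4,0,0],[-1.7,0.6,0,0],[-2.3,0.8,0,0],[-2.9,1.1,0,0],[-3.5,1.3,0,0],[-4.0,1.5,0,0],[-4.2,1.55,0,0],[-4.2,1.55,0,0],[-4.2,1.55,0,0]]])

```text
time: 9.87
position: [0.4724, 0.0813, 0.1585]
tcp_rot: [[1.0, 0.0, -0.0], [0.0, -0.0, 1.0], [0.0, -1.0, -0.0]]
wrist_force: [0.5, -0.0, -0.1]
finger_gap: -0.002
```

Emit:
send_rows(deltas=[[[0,0,-0.4,0],[0,0,-0.8,0],[0,0,-1.2,0],[0,0,-1.6,0],[0,0,-2.0,0],[0,0,-2.3,0],[0,0,-2.5,0],[0,0,-2.6,0],[0,0,-2.6,0],[0,0,-2.6,0]]])

```text
time: 10.7
position: [0.4722, 0.0814, 0.0938]
tcp_rot: [[1.0, 0.0, 0.0], [-0.0, 0.0, 1.0], [0.0, -1.0, 0.0]]
wrist_force: [-0.0, 0.2, -0.3]
finger_gap: 0.002
```

Run:
```python
from h import *
s=robot.read_state();p=s["position"];print(p,s["wrist_force"],s["time"])
a=robot.camera("scene")[:,:,::-1]
print([proj(n,p).round(1) for n in("scene","top")])
def c(i,u,v):return cv2.resize(i[v-40:v+40,u-60:u+60],None,fx=6,fy=6,interpolation=cv2.INTER_CUBIC)
cv2.imwrite("pics/p3.png",c(a,350,195))
```

```text
[0.47220341 0.08140079 0.09380164] [-0.0072436   0.19176807 -0.26992534] 10.7
[array([368.4, 187.2]), array([294.4, 248.5])]
```

View pics/p3.png

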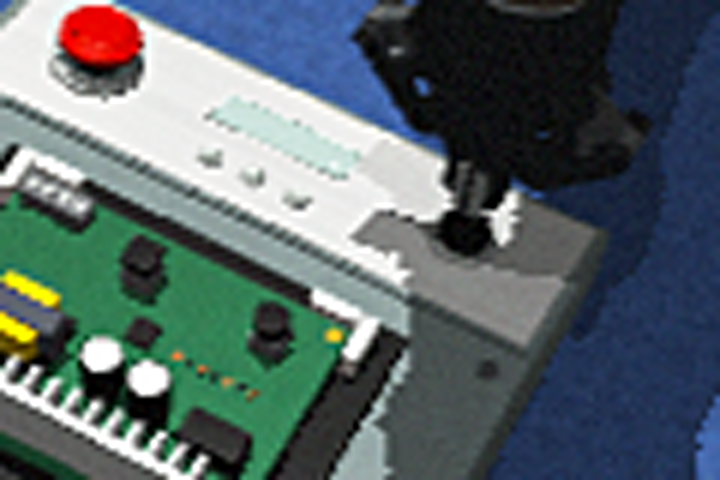

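The fingertips are above the start button at crop (465,235), and the board looks undisturbed. Pressing.

Emit:
send_rows(deltas=[[[0,0,-0.2,0],[0,0,-0.4,0],[0,0,-0.55,0],[0,0,-0.65,0],[0,0,-0.7,0],[0,0,-0.75,0],[0,0,-0.8,0],[0,0,-0.8,0],[0,0,-0.8,0],[0,0,-0.8,0]]])

```text
time: 11.58
position: [0.4722, 0.0814, 0.0738]
tcp_rot: [[1.0, 0.0, 0.0], [-0.0, 0.0, 1.0], [0.0, -1.0, 0.0]]
wrist_force: [0.7, -0.5, 2.3]
finger_gap: 0.004
```

Emit:
send_rows(deltas=[[[0,0,-0.04,0],[0,0,-0.08,0],[0,0,-0.12,0],[0,0,-0.12,0],[0,0,-0.12,0],[0,0,-0.12,0],[0,0,-0.12,0],[0,0,-0.12,0],[0,0,-0.12,0],[0,0,-0.12,0]]])

```text
time: 12.42
position: [0.4728, 0.0814, 0.0712]
tcp_rot: [[1.0, 0.002, 0.0], [-0.0, 0.0, 1.0], [0.002, -1.0, 0.0]]
wrist_force: [0.7, -1.2, 6.6]
finger_gap: 0.0
```

Run:
```python
from h import *
for i in range(4):
    robot.camera("top");s=robot.read_state();print(s["position"].round(4),s["wrist_force"].round(1))
```

```text
[0.4728 0.0814 0.0712] [ 1.6 -0.9  7.1]
[0.4728 0.0814 0.0712] [ 1.1 -0.3  6.5]
[0.4728 0.0814 0.0712] [ 1.4 -0.6  6.1]
[0.4728 0.0814 0.0712] [ 1.6 -0.3  7.1]
```

Emit:
send_rows(deltas=[[[0,0,-0.02,0],[0,0,-0.04,0],[0,0,-0.05,0],[0,0,-0.05,0],[0,0,-0.05,0],[0,0,-0.05,0],[0,0,-0.05,0],[0,0,-0.05,0],[0,0,-0.05,0],[0,0,-0.05,0]]])

```text
time: 13.45
position: [0.473, 0.0814, 0.0702]
tcp_rot: [[1.0, 0.002, 0.0], [-0.0, 0.0, 1.0], [0.002, -1.0, 0.0]]
wrist_force: [1.6, -0.8, 7.5]
finger_gap: -0.004
```

Run:
```python
from h import *
for i in range(4):
    robot.camera("top");s=robot.read_state();print(s["position"].round(4),s["wrist_force"].round(1))
```

```text
[0.473  0.0814 0.0702] [ 1.6 -0.9  6.9]
[0.473  0.0814 0.0702] [2.5 0.3 7.3]
[0.473  0.0815 0.0702] [ 2.  -0.7  8.1]
[0.473  0.0814 0.0702] [ 0.8 -0.4  8.6]
```

About 5 mm in at 7.8 N. I'll press slightly deeper, then lift clear.

Emit:
send_rows(deltas=[[[0,0,-0.03,0],[0,0,-0.03,0],[0,0,-0.03,0],[0,0,-0.03,0],[0,0,0.1,0],[0,0,0.3,0],[0,0,0.7,0],[0,0,1.2,0],[0,0,1.7,0],[0,0,2.0,0]]])

```text
time: 14.48
position: [0.4726, 0.0815, 0.1215]
tcp_rot: [[1.0, 0.002, -0.0], [0.0, 0.0, 1.0], [0.002, -1.0, 0.0]]
wrist_force: [0.1, -0.6, -0.3]
finger_gap: -0.003
```

Emit:
send_rows(deltas=[[[0,0,0.5,0],[0,0,1.0,0],[-0.3,0.5,1.6,0],[-0.6,1.2,2.2,0],[-1.0,2.2,2.8,0],[-1.4,3.4,3.2,0],[-1.8,4.6,3.4,0],[-2.2,5.6,3.4,0],[-2.4,6.0,3.4,0],[-2.4,6.0,3.4,0]]])

```text
time: 15.32
position: [0.4112, 0.2331, 0.2049]
tcp_rot: [[1.0, 0.0, -0.003], [0.003, 0.0, 1.0], [0.0, -1.0, 0.0]]
wrist_force: [0.1, -0.3, -0.4]
finger_gap: 0.002
```

Run:
```python
from h import *
s=robot.read_state();print(s["position"],s["wrist_force"],s["time"])
a=robot.camera("scene")[:,:,::-1].copy();b=robot.camera("top")[:,:,::-1].copy()
cv2.imwrite("pics/end.png",np.vstack([cv2.resize(i[130:290],None,fx=1.25,fy=1.25,interpolation=cv2.INTER_CUBIC) for i in(a,b)]))
for n,i in(("scene",a),("top",b)):
    d=cv2.absdiff(i,cv2.imread(f"pics/{n}0.png")).max(2)
    x,y,w,h=(240,160,90,85) if n=="scene" else (290,150,110,85)
    print(n,(d[y:y+h,x:x+w]>60).mean())
```

```text
[0.41124102 0.23305656 0.20487415] [ 0.11623246 -0.33602011 -0.38523502] 15.3167
scene 0.0
top 0.0
```

View pics/end.png

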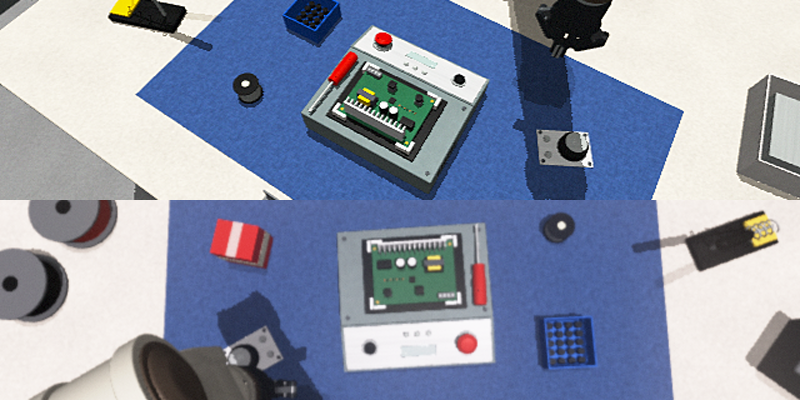

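The final picture shows the arm clear of everything, and the board and loose items where they were. The board area is unchanged pixel for pixel in both views.

```bash
python3 -c "
from station import robot
print(robot.job_done())"
```

```text
the job is handed in; nothing more can be done
None
```

I pressed the three controls in the order asked, lifting clear after each, and handed the job in at about 15.4 s of the 56 s allowed. The joint values can't be read, so I judged the press depths from the force and the tool height.

| Control | Depth reached | Full travel | Force |
|---|---|---|---|
| Touch plate | about 5.5 mm | 6 mm | about 7.4 N |
| Reset key | about 3.6 mm | 4 mm | about 6.5 N |
| Start button | about 5 mm, then about 0.7 mm deeper before lifting | 6 mm | about 7.8 N before that last bit |

- **After the presses:** The wrist force was back to about zero after each lift. The arm ended clear of everything.
- **Board and other items:** The last pictures show no change in the board area in either view. The stop button and screwdriver, and by eye the bin, reel and carton, look where they were.
- **Measurement disagreements:** The two cameras differed by about 4–10 mm on the reset key, because its stem was included in the blob. They differed by about 5 mm on the touch plate. I used mainly the top-view position for the keys. Each press gave the expected spring force, and the plate and reset key at about the expected height.
- **Not checked:** The arm hid the reset key in the top view, so alignment there was confirmed only in the scene view. The extra push on the start button had no force reading of its own.

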